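Fill the graded bottle stand, slimmest to widest

TASK

Weighing is about to start, so put the four amber stock containers standing about on the worktop into the bottle stand where they cannot be knocked over: one in each well, in order of girth from the slimmest in the narrowest well to the widest in the widest, each standing upright on the floor of its well and let go. Do not let any of them tip over on the way, and leave the open ointment pot where it stands.

Things in the scene. Friction and masses are not known exactly. Their poses are not given: they have to be found in the camera images.
- vial: amber vial with a black cap and a pale label, 26 mm across, 70 mm tall, 40 g; the slimmest of the four containers. Straight-sided up to 49 mm. Origin: centre of its underside, z up
- drop_bottle: small amber bottle with a white cap, 36 mm across, 88 mm tall, 90 g. Straight-sided up to about 50 mm. Origin: centre of its underside, z up
- red_cap_bottle: medium amber bottle with a red cap, 46 mm across, 105 mm tall, 120 g. Straight-sided up to about 62 mm. Origin: centre of its underside, z up
- tall_bottle: tall amber bottle with a white cap and a red label, 56 mm across, 128 mm tall, 180 g; the widest of the four. Straight-sided up to about 80 mm. Origin: centre of its underside, z up
- stand: bottle stand: teal-blue block on a grey foot, 106 x 285 mm and 30 mm high, fixed to the worktop, pointing in any direction. Four wells on its long centre line grow from one end to the other, 56, 66 and 76 mm from centre to centre; filled neighbours stand only 25 mm apart, so grip across the row there. Origin: centre of its underside, y along the row towards the widest well, z up
- well_1: well 1 of the four in the bottle stand: round, dark rubber-lined, clear bore 34 mm across and 23 mm deep, its mouth flared to 42 mm over the top 9 mm; made for the 26 mm vial. Origin on the axis at the well's floor, 7.5 mm above the worktop; z up, y along the row towards the widest well
- well_2: well 2 of the four in the bottle stand: round, dark rubber-lined, clear bore 44 mm across and 23 mm deep, its mouth flared to 52 mm over the top 9 mm; made for the 36 mm bottle. Origin on the axis at the well's floor, 7.5 mm above the worktop; z up, y along the row towards the widest well
- well_3: well 3 of the four in the bottle stand: round, dark rubber-lined, clear bore 54 mm across and 23 mm deep, its mouth flared to 62 mm over the top 9 mm; made for the 46 mm bottle. Origin on the axis at the well's floor, 7.5 mm above the worktop; z up, y along the row towards the widest well
- well_4: well 4 of the four in the bottle stand: round, dark rubber-lined, clear bore 64 mm across and 23 mm deep, its mouth flared to 72 mm over the top 9 mm; made for the 56 mm bottle. Origin on the axis at the well's floor, 7.5 mm above the worktop; z up, y along the row towards the widest well
- open_pot: open white ointment pot standing among the containers, 63 mm across, 48 mm tall, 25 g; not part of the row, to be left where it is. Origin: centre of its underside, z up
Things that resemble listed ones, but are neither listed nor needed, are in the scene too. Leave any green look-alike of the drop_bottle alone.

How it is judged:
By the outcome, as a careful person would: the job done as asked, in the order asked, and still so for the second after the job is handed in, with the robot touching nothing.
It also fails if it takes over 102 s, if anything falls off the work surface, if the arm or the gripper's body presses on something with over 40 N, if the wrist force passes 120 N, or if a joint passes its speed limit or range.

ROBOT

A 6-joint arm with a two-finger parallel gripper is mounted at the origin on a cart in front of the work surface, level with it; the furniture and walls round the work are solid. World frame = base frame: x ahead of the robot, y to its left, z up, the work surface at z = 0. Lengths are in m, angles in rad, forces in N, time in s.
With the tool pointing down it reaches from about 0.275 to 0.775 m from the base axis. Payload 14.6 kg.
Tool frame: the origin (TCP) lies midway between the tips of the shut fingers; the grasp point (between the pads) lies 19 mm behind it; z points along the fingers, y is the line along which they close (so a half turn about z gives the same grasp; the last joint's range is limited). The gripper opens to 85 mm and grips with 20 to 120 N. Pads are 22 mm wide; open, the fingers measure 114 mm over their backs; the gripper's body (76 mm by 85 mm) begins 54 mm behind the grasp point. The pads swing forward as they close: fully open they stand 13 mm farther back than shut.
Start: joints at [1.077, 0.263, -0.048, 1.259, 0, 1.415], TCP at [0.174, 0.495, 0.231] pointing down, gripper open.
Joint ranges: [-2.65, 2.65], [-0.89, 1.7], [-1.18, 1.37], [-2.13, 2.11], [-1.35, 1.29], [-3.14, 3.14]. Speed limits (rad/s): [1.89, 1.89, 2.57, 2.79, 3.14, 3.14].

INTERFACE

Orientations are given as a rotation vector (axis times angle).
In Python, from bench import status, viewer, job_done gives the robot as it stands. The module is installed in compiled form; this text tells all that it offers.
- The arm moves only by the shell command python3 -m handwheel 'ROWS' [FORCE]. ROWS is JSON, a list of rows, each an object of numbers: "x", "y", "z": the shift along the world's x, y, z in cm; "wx", "wy", "wz": the turn, a rotation vector about the world's x, y, z in rad; "gripper": the finger opening in cm, from 0 to 8.54. A call has 1 to 10 rows; each row is the pose to reach, as a shift and turn from the pose commanded when the call began; what a row does not reach only later rows make up. A row lasts 1/10 s, in which the tool goes at most 50 mm and 8.59 degrees, less where a joint would pass 70% of its speed; a pose out of reach is approached as far as the arm can. A call with a gripper value outside its range is refused whole. The fingers move at their own pace and stop on an object; FORCE is the grip in N (left out, the last holds). Time passes only in rows, so rows that repeat a pose let the fingers close. It gives the time, the measured TCP pose, the force, the opening and the grip force at its end, in the units of the state.
- status.get_state(): the state, without advancing time (a new reading comes with each control period).
- viewer.get_image(name): name is "scene" or "top" or "wrist"; returns the picture (420x560x3 uint8, blue, green, red); there is no depth.
- viewer.camera_model(name): a dict with "mtx" (3x3 intrinsics, pixels), "R" (3x3) and "t" (3): a world point X has camera coordinates R X + t; the wrist camera has in their place "hand_eye" (4x4, takes a point from camera to tool coordinates, whose origin is the TCP and whose axes are the flange's). Camera axes: x right, y down, z forward; pixel columns grow to the right and rows downward; lengths in m; the calibration is good to about 2 mm. A picture is of the moment at which its call begins: read the wrist's pose just before it. camera_model takes no time and is no camera call.
- job_done(): hands the job in; it is judged then, once.
The state is a dict: "time": time; "joint_positions": joint angles; "joint_vel": joint speeds; "joint_efforts": joint torques, N m; "tool_pos": TCP position; "ee_rot": TCP orientation; "force": force on the tool from outside, world axes, zero at the start; "moment": the same for the moment, N m; "finger_gap": finger opening in m; "grip_force": force on a finger pad.
Only numpy, scipy, OpenCV 4.12 (cv2) and the standard library are available. Lean on these libraries where they do the work, as an engineer would, in place of code of your own. Each camera call takes 0.05 s, during which the arm holds its last target. There are 200 camera calls.

## Working session

There is one attempt and no reset: what is moved stays moved. The work goes in short steps, Python scripts to look and compute and a shell command to move; the robot and the scene stay as the last step left them, time stands still between calls to the robot, and variables do not carry over. Pictures are saved under pics/ and viewed, at most 17 in all, crops included, and the job is handed in when it is done.

```bash
mkdir -p pics
python3 - <<'E'
from bench import status, viewer
import cv2,numpy as np
for n in ("scene","top"):
    cv2.imwrite(f"pics/{n}0.png",viewer.get_image(n))
    m=viewer.camera_model(n); print(n,np.round(m["mtx"],1).tolist(),np.round(-m["R"].T@m["t"],3),np.round(m["R"],2).tolist())
s=status.get_state(); print(s)
print(viewer.camera_model("wrist"))
E
```

```text
scene [[448.2, 0.0, 274.6], [0.0, 448.2, 200.1], [0.0, 0.0, 1.0]] [-0.003 -0.772  0.588] [[0.85, -0.53, 0.02], [-0.26, -0.45, -0.85], [0.46, 0.72, -0.52]]
top [[406.2, 0.0, 267.9], [0.0, 406.2, 199.9], [0.0, 0.0, 1.0]] [0.322 0.011 1.07 ] [[0.02, -1.0, -0.01], [-0.98, -0.02, -0.18], [0.18, 0.02, -0.98]]
{'time': 0.1, 'joint_positions': array([ 1.07669333e+00,  2.63509099e-01, -4.88577206e-02,  1.25939054e+00,
       -6.44762109e-06,  1.41550314e+00]), 'joint_vel': array([ 0.00063392, -0.0003218 ,  0.00138691, -0.00013375,  0.00032826,
       -0.00220882]), 'joint_efforts': array([ 1.83223667e-03, -6.38577318e+01,  3.85064113e+01,  9.92343208e-03,
       -1.30220533e-04, -6.29034616e-06]), 'tool_pos': array([0.17438249, 0.49494451, 0.23086133]), 'ee_rot': array([-5.29608610e-01, -3.09632511e+00,  1.43380017e-03]), 'force': array([ 2.89014047e-01, -2.84177234e-04, -7.33081533e-01]), 'moment': array([-0.00551818,  0.01187351, -0.01469635]), 'grip_force': 0.0, 'finger_gap': 0.08574711477654558}
{'mtx': array([[368.04895145,   0.        , 278.54213078],
       [  0.        , 368.04895145, 203.09897766],
       [  0.        ,   0.        ,   1.        ]]), 'hand_eye': array([[-2.88305062e-04, -9.45259768e-01, -3.26318690e-01,
         8.45852558e-02],
       [ 9.99999949e-01, -3.18445611e-04,  3.89459074e-05,
         1.19235175e-05],
       [-1.40728754e-04, -3.26318662e-01,  9.45259811e-01,
        -1.43708180e-01],
       [ 0.00000000e+00,  0.00000000e+00,  0.00000000e+00,
         1.00000000e+00]])}
```

View pics/top0.png

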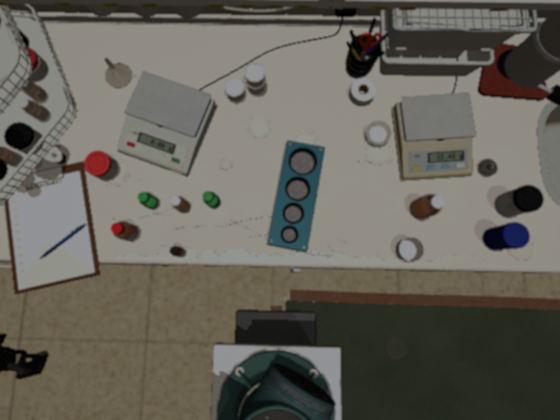

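View pics/scene0.png

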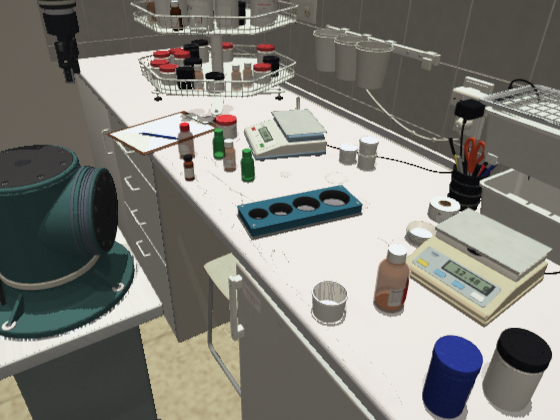

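The top view shows the stand at (297,195), wells running from small (289,234) to large (302,161). The amber candidates are:
- **Vial:** black cap at (177,251).
- **Drop bottle:** white cap at (180,204), between green look-alikes at (148,200) and (211,199), which I rule out by colour.
- **Red-cap bottle:** (122,230). The red-lidded white jar at (98,164) is not amber.
- **Tall bottle:** (427,207), with the open pot at (407,250).

I'll confirm these with an enlarged crop and measure.

```bash
cat > h.py <<'E'
from bench import status, viewer
import cv2,numpy as np
from scipy.spatial.transform import Rotation as Ro
def ray(n,uv,st=None):
    m=viewer.camera_model(n)
    d=np.linalg.inv(m["mtx"])@[uv[0],uv[1],1]
    if n=="wrist":
        T=np.eye(4);T[:3,:3]=Ro.from_rotvec(st["ee_rot"]).as_matrix();T[:3,3]=st["tool_pos"];T=T@m["hand_eye"]
        return T[:3,3],T[:3,:3]@d
    return -m["R"].T@m["t"],m["R"].T@d
def plane(n,uv,z,st=None):
    o,d=ray(n,uv,st); return o+d*(z-o[2])/d[2]
def proj(n,X,st=None):
    m=viewer.camera_model(n);X=np.array(X,float)
    if n=="wrist":
        T=np.eye(4);T[:3,:3]=Ro.from_rotvec(st["ee_rot"]).as_matrix();T[:3,3]=st["tool_pos"];T=np.linalg.inv(T@m["hand_eye"])
        c=T[:3,:3]@X+T[:3,3]
    else: c=m["R"]@X+m["t"]
    p=m["mtx"]@c; return p[:2]/p[2]
def blobs(mask,amin=15):
    n,l,s,c=cv2.connectedComponentsWithStats(mask.astype(np.uint8))
    return [(np.round(c[i],1).tolist(),s[i].tolist()) for i in range(1,n) if s[i][4]>=amin]
E
python3 - <<'E'
from h import *
t=cv2.imread("pics/top0.png"); s=cv2.imread("pics/scene0.png")
a=cv2.resize(t[150:275,85:235],None,fx=4,fy=4,interpolation=cv2.INTER_CUBIC)[:500,:600]
b=cv2.resize(t[180:270,385:455],(200,257)); c=cv2.resize(s[110:190,170:270],(200,160))
o=np.zeros((500,800,3),np.uint8);o[:,:600]=a;o[:257,600:]=b;o[300:460,600:]=c
cv2.imwrite("pics/crop1.png",o)
hsv=cv2.cvtColor(t,cv2.COLOR_BGR2HSV);H,S,V=cv2.split(hsv)
roi=np.zeros(H.shape,bool);roi[150:265,85:450]=1
print("brown/red",blobs(roi&((H<15)|(H>172))&(S>90)&(V>20)))
print("green",blobs(roi&(H>45)&(H<80)&(S>100)))
teal=roi&(H>85)&(H<110)&(S>100); print("teal",blobs(teal,200))
st=roi.copy();st[:,:260]=0;st[:,330:]=0
print("wells",blobs(st&(S<80)&(V<140),60))
E
```

```text
brown/red [([97.6, 163.3], [85, 151, 27, 26, 554]), ([90.5, 226.4], [85, 182, 14, 83, 228]), ([422.2, 207.5], [411, 195, 28, 23, 371]), ([182.2, 205.4], [176, 199, 11, 12, 67]), ([122.7, 229.5], [111, 222, 26, 17, 287]), ([178.6, 251.4], [175, 248, 7, 7, 29])]
green [([147.7, 199.9], [139, 193, 18, 15, 185]), ([210.8, 199.0], [204, 192, 15, 15, 159])]
teal [([294.8, 203.4], [269, 150, 54, 100, 2183])]
wells [([292.7, 210.3], [264, 150, 62, 106, 693]), ([302.3, 161.7], [290, 150, 26, 25, 521]), ([297.2, 188.9], [286, 178, 23, 23, 400]), ([292.9, 213.1], [284, 204, 19, 19, 289]), ([289.0, 234.2], [282, 227, 15, 16, 192])]
```

View pics/crop1.png

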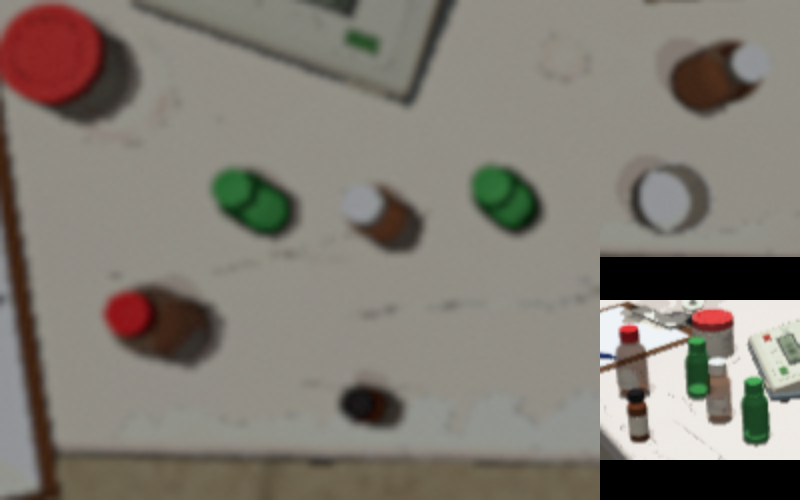

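The crop confirms the four ambers. Cap centres in the top view are drop (175.5,201), red (117.3,228.5), vial (174.5,251) and tall (436.8,202). The two green look-alikes flank the drop bottle.

Run:
```python
from h import *
for n,uv,z in [("vial",(174.5,251),.07),("drop",(175.5,201),.088),("red",(117.3,228.5),.105),("tall",(436.8,202),.128),("pot",(408,249),.048),("green1",(143.5,197),.088),("green2",(207.5,196.5),.088),("w1",(289,234.2),.027),("w2",(292.9,213.1),.027),("w3",(297.2,188.9),.027),("w4",(302.3,161.7),.027)]:
    p=plane("top",uv,z); print(n,np.round(p,3),"r",round(np.hypot(*p[:2]),3),"base@scene",np.round(proj("scene",[p[0],p[1],0])),"top@scene",np.round(proj("scene",p)))
W=np.array([plane("top",u,.027) for u in [(289,234.2),(292.9,213.1),(297.2,188.9),(302.3,161.7)]])
print(np.linalg.norm(np.diff(W,axis=0),axis=1))
d=W[3]-W[0];print("row ang",np.arctan2(d[1],d[0]))
R=Ro.from_rotvec(status.get_state()["ee_rot"]).as_matrix();print(R.round(3))
```

```text
vial [0.377 0.255 0.07 ] r 0.455 base@scene [189. 179.] top@scene [187. 156.]
drop [0.499 0.256 0.088] r 0.56 base@scene [229. 168.] top@scene [228. 140.]
red [0.426 0.387 0.105] r 0.575 base@scene [187. 157.] top@scene [184. 123.]
tall [ 0.501 -0.369  0.128] r 0.622 base@scene [385. 302.] top@scene [396. 247.]
pot [ 0.396 -0.323  0.048] r 0.511 base@scene [324. 308.] top@scene [326. 288.]
green1 [0.507 0.336 0.088] r 0.608 base@scene [219. 157.] top@scene [218. 130.]
green2 [0.511 0.177 0.088] r 0.541 base@scene [246. 179.] top@scene [246. 149.]
w1 [ 0.429 -0.027  0.027] r 0.43 base@scene [258. 224.] top@scene [258. 214.]
w2 [ 0.484 -0.036  0.027] r 0.485 base@scene [280. 219.] top@scene [280. 209.]
w3 [ 0.548 -0.047  0.027] r 0.55 base@scene [305. 214.] top@scene [305. 204.]
w4 [ 0.622 -0.06   0.027] r 0.625 base@scene [332. 208.] top@scene [333. 198.]
[0.05584551 0.06529542 0.07527087]
row ang -0.167624585913544
[[-0.943  0.332 -0.   ]
 [ 0.332  0.943 -0.001]
 [ 0.    -0.001 -1.   ]]
```

Positions agree in both views: well spacings come out at 56, 65 and 75 mm, and every base lands on its bottle in the scene view. I'll place slim to wide and keep one yaw, closing across the row. First I move above the vial.

```bash
python3 -m handwheel '[{"x":5,"y":-6,"wz":0.06},{"x":10,"y":-12,"wz":0.12},{"x":15,"y":-18,"z":-1,"wz":0.17},{"x":20.3,"y":-24,"z":-3,"wz":0.17,"gripper":5},{"x":20.3,"y":-24,"z":-3,"wz":0.17,"gripper":5},{"x":20.3,"y":-24,"z":-3,"wz":0.17,"gripper":5},{"x":20.3,"y":-24,"z":-3,"wz":0.17,"gripper":5},{"x":20.3,"y":-24,"z":-3,"wz":0.17,"gripper":5},{"x":20.3,"y":-24,"z":-3,"wz":0.17,"gripper":5},{"x":20.3,"y":-24,"z":-3,"wz":0.17,"gripper":5}]' 60
python3 - <<'E'
from h import *
s=status.get_state();im=viewer.get_image("wrist");cv2.imwrite("pics/w1.png",im)
print(s["tool_pos"],s["joint_positions"].round(2),Ro.from_rotvec(s["ee_rot"]).as_matrix().round(3).tolist())
print(proj("wrist",[.377,.255,.07],s),proj("wrist",[.377,.255,0],s))
E
```

```text
[0.17438249 0.49494451 0.23086133] [ 1.08  0.26 -0.05  1.26 -0.    1.42] [[-0.943, 0.332, -0.0], [0.332, 0.943, -0.001], [0.0, -0.001, -1.0]]
[133.9055973 418.6733428] [154.30641481 370.45902221]$[0]: bad value
```

View pics/w1.png

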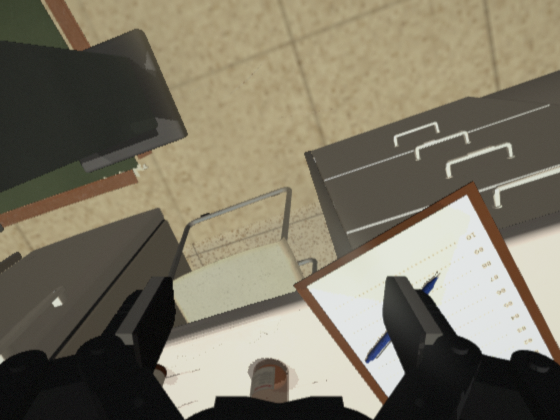

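That wrist view is still from the start pose, because the call was refused; it probably wants every key in each row. I'll retry with the gripper value in all rows.

```bash
python3 -m handwheel '[{"x":5,"y":-6,"z":0,"wx":0,"wy":0,"wz":0.06,"gripper":5},{"x":10,"y":-12,"z":0,"wx":0,"wy":0,"wz":0.12,"gripper":5},{"x":15,"y":-18,"z":-1,"wx":0,"wy":0,"wz":0.17,"gripper":5},{"x":20.3,"y":-24,"z":-3,"wx":0,"wy":0,"wz":0.17,"gripper":5},{"x":20.3,"y":-24,"z":-3,"wx":0,"wy":0,"wz":0.17,"gripper":5},{"x":20.3,"y":-24,"z":-3,"wx":0,"wy":0,"wz":0.17,"gripper":5},{"x":20.3,"y":-24,"z":-3,"wx":0,"wy":0,"wz":0.17,"gripper":5},{"x":20.3,"y":-24,"z":-3,"wx":0,"wy":0,"wz":0.17,"gripper":5},{"x":20.3,"y":-24,"z":-3,"wx":0,"wy":0,"wz":0.17,"gripper":5},{"x":20.3,"y":-24,"z":-3,"wx":0,"wy":0,"wz":0.17,"gripper":5}]' 60
python3 - <<'E'
from h import *
s=status.get_state();im=viewer.get_image("wrist");cv2.imwrite("pics/w2.png",im)
print(s["tool_pos"],s["joint_positions"].round(2),Ro.from_rotvec(s["ee_rot"]).as_matrix().round(3).tolist())
print(proj("wrist",[.377,.255,.07],s),proj("wrist",[.377,.255,0],s))
E
```

```text
time: 1.15
tool_pos: [0.3769, 0.2559, 0.2014]
ee_rot: [-0.263, -3.131, -0.0]
force: [0.5, -0.1, 0.8]
finger_gap: 0.0501
grip_force: 0.0
[0.37689234 0.25592265 0.20143479] [ 0.42  0.16 -0.27  1.14  0.    0.58] [[-0.986, 0.167, 0.0], [0.167, 0.986, 0.0], [0.0, 0.0, -1.0]]
[277.25196921 190.82790174] [277.47214516 169.36908718]
```

View pics/w2.png

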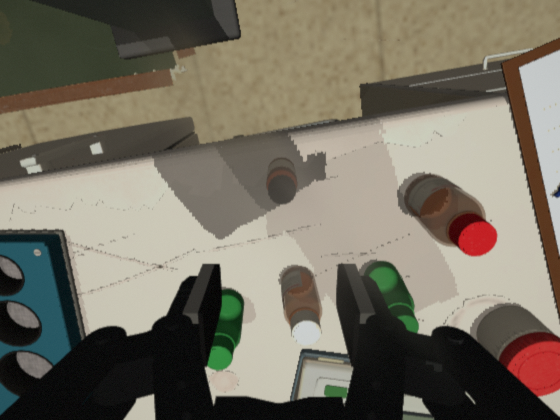

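The wrist view puts the vial cap at about (283,189), the drop cap at (306,331) and the red cap at (473,236); the green pair are at (222,357) and (404,320).

Run:
```python
from h import *
s=status.get_state()
for n,uv,z in [("vial",(283,189),.07),("vialbase",(281,167),.012),("drop",(306,331),.088),("red",(473,236),.105)]:
    p=plane("wrist",uv,z,s);print(n,p.round(4),((p-s["tool_pos"])*100).round(2))
im=cv2.imread("pics/w2.png");h=cv2.cvtColor(im,cv2.COLOR_BGR2HSV)
print(blobs((h[...,2]<75)&(np.indices(h.shape[:2])[0]<205)&(np.indices(h.shape[:2])[0]>160)&(abs(np.indices(h.shape[:2])[1]-285)<22),50))
print(blobs(((h[...,0]<6)|(h[...,0]>174))&(h[...,1]>180)&(h[...,2]>150),200))
```

```text
vial [0.3762 0.2598 0.07  ] [ -0.06   0.37 -13.14]
vialbase [0.3724 0.2592 0.012 ] [ -0.45   0.32 -18.94]
drop [0.4969 0.2592 0.088 ] [ 12.01   0.32 -11.34]
red [0.4228 0.3888 0.105 ] [ 4.59 13.28 -9.64]
[([278.6, 188.7], [268, 175, 24, 28, 456])]
[([477.2, 238.2], [459, 222, 37, 33, 967]), ([538.3, 366.9], [508, 342, 52, 54, 2024])]
```

```bash
python3 -m handwheel '[{"x":-0.2,"y":0.3,"z":-4,"wx":0,"wy":0,"wz":0,"gripper":5},{"x":-0.2,"y":0.3,"z":-8,"wx":0,"wy":0,"wz":0,"gripper":5},{"x":-0.2,"y":0.3,"z":-11,"wx":0,"wy":0,"wz":0,"gripper":5},{"x":-0.2,"y":0.3,"z":-14,"wx":0,"wy":0,"wz":0,"gripper":5},{"x":-0.2,"y":0.3,"z":-16.5,"wx":0,"wy":0,"wz":0,"gripper":5},{"x":-0.2,"y":0.3,"z":-17.5,"wx":0,"wy":0,"wz":0,"gripper":5},{"x":-0.2,"y":0.3,"z":-17.5,"wx":0,"wy":0,"wz":0,"gripper":5}]' 30
python3 - <<'E'
from h import *
s=status.get_state();im=viewer.get_image("wrist");cv2.imwrite("pics/w3.png",im)
print(s["tool_pos"])
E
```

```text
time: 1.9
tool_pos: [0.3746, 0.2585, 0.0257]
ee_rot: [-0.263, -3.129, 0.001]
force: [-0.4, 1.2, 0.9]
finger_gap: 0.05
grip_force: 0.0
[0.37458884 0.25846082 0.0257283 ]
```

View pics/w3.png

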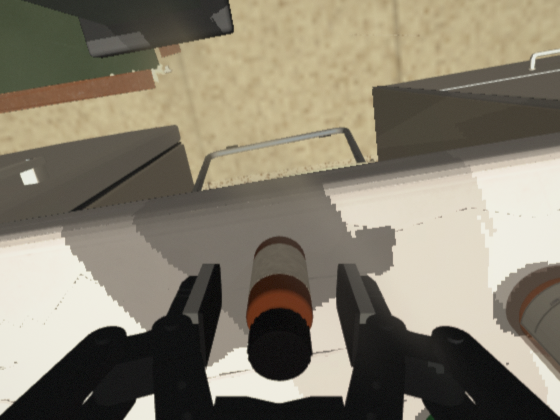

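The vial stands midway between the fingers (cap at (279,343), fingers at columns 207 and 348). I close on it and lift.

```bash
python3 -m handwheel '[{"x":0,"y":0,"z":0,"wx":0,"wy":0,"wz":0,"gripper":3.5},{"x":0,"y":0,"z":0,"wx":0,"wy":0,"wz":0,"gripper":2.4},{"x":0,"y":0,"z":0,"wx":0,"wy":0,"wz":0,"gripper":2},{"x":0,"y":0,"z":0,"wx":0,"wy":0,"wz":0,"gripper":2},{"x":0,"y":0,"z":0,"wx":0,"wy":0,"wz":0,"gripper":2},{"x":0,"y":0,"z":0.5,"wx":0,"wy":0,"wz":0,"gripper":2},{"x":0,"y":0,"z":1.5,"wx":0,"wy":0,"wz":0,"gripper":2},{"x":0,"y":0,"z":3,"wx":0,"wy":0,"wz":0,"gripper":2},{"x":0,"y":0,"z":5,"wx":0,"wy":0,"wz":0,"gripper":2},{"x":0,"y":0,"z":8,"wx":0,"wy":0,"wz":0,"gripper":2}]' 30
```

```text
time: 2.95
tool_pos: [0.3749, 0.2579, 0.1073]
ee_rot: [-0.265, -3.129, 0.001]
force: [1.1, -0.3, 0.1]
finger_gap: 0.025
grip_force: 29.6
```

```bash
python3 -m handwheel '[{"x":0,"y":-2,"z":2,"wx":0,"wy":0,"wz":0,"gripper":2},{"x":1,"y":-5,"z":4,"wx":0,"wy":0,"wz":0,"gripper":2},{"x":2,"y":-9,"z":6,"wx":0,"wy":0,"wz":0,"gripper":2},{"x":3.5,"y":-13,"z":6,"wx":0,"wy":0,"wz":0,"gripper":2},{"x":4.5,"y":-17,"z":6,"wx":0,"wy":0,"wz":0,"gripper":2},{"x":5.2,"y":-20,"z":6,"wx":0,"wy":0,"wz":0,"gripper":2},{"x":5.4,"y":-22,"z":6,"wx":0,"wy":0,"wz":0,"gripper":2},{"x":5.4,"y":-22,"z":6,"wx":0,"wy":0,"wz":0,"gripper":2},{"x":5.4,"y":-22,"z":6,"wx":0,"wy":0,"wz":0,"gripper":2}]'
python3 - <<'E'
from h import *
s=status.get_state();im=viewer.get_image("wrist");cv2.imwrite("pics/w4.png",im)
print(s["tool_pos"])
for p in [(.429,-.027,.03),(.484,-.036,.03),(.548,-.047,.03),(.622,-.06,.03)]: print(proj("wrist",p,s).round())
E
```

```text
time: 3.85
tool_pos: [0.4295, 0.038, 0.167]
ee_rot: [0.267, 3.13, 0.0]
force: [0.6, 0.4, -0.7]
finger_gap: 0.0247
grip_force: 29.6
[0.42946121 0.03802628 0.1669809 ]
[199. 201.]
[204. 263.]
[209. 326.]
[213. 390.]
```

View pics/w4.png

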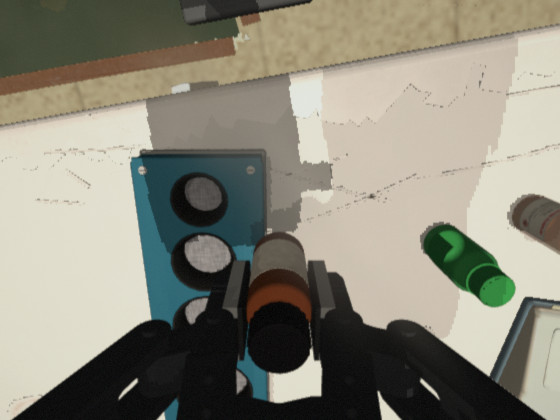

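Wells 1 and 2 show at (199,198) and (204,262), against predictions of (199,201) and (204,263). I check the vial's offset in the hand.

Run:
```python
from h import *
s=status.get_state()
# cap ellipse: bottom rim at row ~371 ; top centre ; base circle front edge row 233
print((plane("wrist",(279,340),.211,s)-s["tool_pos"]).round(4), (plane("wrist",(279,233),.141,s)-s["tool_pos"]).round(4),(plane("wrist",(279,371),.211,s)-s["tool_pos"]).round(4))
print(plane("wrist",(199,198.5),.03,s).round(4),plane("wrist",(203.5,262),.03,s).round(4))
```

```text
[-0.0026  0.0007  0.0442] [-0.01    0.002  -0.0258] [ 0.01   -0.0015  0.0442]
[ 0.4269 -0.0258  0.03  ] [ 0.4832 -0.0356  0.03  ]
```

```bash
python3 -m handwheel '[{"x":0,"y":-2.5,"z":0,"wx":0,"wy":0,"wz":0,"gripper":2},{"x":-0.2,"y":-5.3,"z":0,"wx":0,"wy":0,"wz":0,"gripper":2},{"x":-0.2,"y":-6.5,"z":-2,"wx":0,"wy":0,"wz":0,"gripper":2},{"x":-0.2,"y":-6.5,"z":-5,"wx":0,"wy":0,"wz":0,"gripper":2},{"x":-0.2,"y":-6.5,"z":-8,"wx":0,"wy":0,"wz":0,"gripper":2},{"x":-0.2,"y":-6.5,"z":-10,"wx":0,"wy":0,"wz":0,"gripper":2},{"x":-0.2,"y":-6.5,"z":-11,"wx":0,"wy":0,"wz":0,"gripper":2},{"x":-0.2,"y":-6.5,"z":-12,"wx":0,"wy":0,"wz":0,"gripper":2},{"x":-0.2,"y":-6.5,"z":-12.8,"wx":0,"wy":0,"wz":0,"gripper":2},{"x":-0.2,"y":-6.5,"z":-13.2,"wx":0,"wy":0,"wz":0,"gripper":2}]'
```

```text
time: 4.9
tool_pos: [0.428, -0.0268, 0.0344]
ee_rot: [0.264, 3.13, -0.0]
force: [-5.3, 1.8, 40.7]
finger_gap: 0.0247
grip_force: 34.1
```

```bash
python3 -m handwheel '[{"x":0,"y":0,"z":0.1,"wx":0,"wy":0,"wz":0,"gripper":2},{"x":0,"y":0,"z":0.1,"wx":0,"wy":0,"wz":0,"gripper":2}]'
python3 - <<'E'
from h import *
s=status.get_state();im=viewer.get_image("wrist");cv2.imwrite("pics/w5.png",im[150:]);print(s["tool_pos"],s["force"],s["finger_gap"])
E
```

```text
time: 5.1
tool_pos: [0.4279, -0.0269, 0.0357]
ee_rot: [0.265, 3.13, -0.0]
force: [0.7, -0.4, 0.5]
finger_gap: 0.0248
grip_force: 30.3
[ 0.4278622  -0.02687773  0.03565003] [ 0.66528468 -0.38258787  0.53531893] 0.024816936673481473
```

View pics/w5.png

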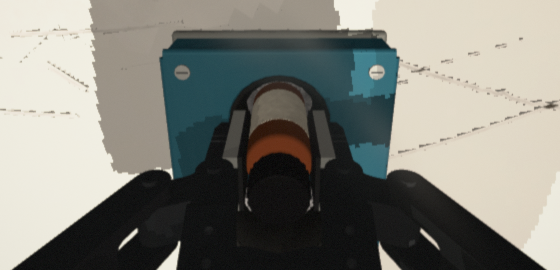

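The vial stands inside well 1 (image centre (280,110)) and the force has dropped to zero. I release it, rise and go to the drop bottle.

```bash
python3 -m handwheel '[{"x":0,"y":0,"z":0,"wx":0,"wy":0,"wz":0,"gripper":3},{"x":0,"y":0,"z":0,"wx":0,"wy":0,"wz":0,"gripper":5},{"x":0,"y":0,"z":0,"wx":0,"wy":0,"wz":0,"gripper":5},{"x":0,"y":0,"z":0,"wx":0,"wy":0,"wz":0,"gripper":5},{"x":0,"y":0,"z":2,"wx":0,"wy":0,"wz":0,"gripper":5},{"x":0,"y":0,"z":5,"wx":0,"wy":0,"wz":0,"gripper":5},{"x":0,"y":0,"z":9,"wx":0,"wy":0,"wz":0,"gripper":5},{"x":0,"y":0,"z":13,"wx":0,"wy":0,"wz":0,"gripper":5},{"x":0,"y":0,"z":16.5,"wx":0,"wy":0,"wz":0,"gripper":5}]'
python3 -m handwheel '[{"x":1,"y":4,"z":0,"wx":0,"wy":0,"wz":0,"gripper":5},{"x":2,"y":8,"z":0,"wx":0,"wy":0,"wz":0,"gripper":5},{"x":3,"y":12,"z":0,"wx":0,"wy":0,"wz":0,"gripper":5},{"x":4,"y":16.5,"z":0,"wx":0,"wy":0,"wz":0,"gripper":5},{"x":5,"y":21,"z":0,"wx":0,"wy":0,"wz":0,"gripper":5},{"x":6,"y":25,"z":0,"wx":0,"wy":0,"wz":0,"gripper":5},{"x":6.9,"y":28.5,"z":0,"wx":0,"wy":0,"wz":0,"gripper":5},{"x":6.9,"y":28.5,"z":0,"wx":0,"wy":0,"wz":0,"gripper":5},{"x":6.9,"y":28.5,"z":0,"wx":0,"wy":0,"wz":0,"gripper":5}]'
python3 - <<'E'
from h import *
s=status.get_state();im=viewer.get_image("wrist");cv2.imwrite("pics/w6.png",im);print(s["tool_pos"])
print(proj("wrist",[.4975,.258,.088],s),proj("wrist",[.4975,.258,0],s))
E
```

```text
time: 6.05
tool_pos: [0.4274, -0.0268, 0.2023]
ee_rot: [0.265, 3.129, -0.0]
force: [1.5, -0.8, -0.8]
finger_gap: 0.0502
grip_force: 0.0
time: 6.95
tool_pos: [0.4963, 0.2586, 0.1998]
ee_rot: [-0.263, -3.13, 0.001]
force: [-0.4, -0.6, -1.1]
finger_gap: 0.0504
grip_force: 0.0
[0.49627081 0.25860181 0.19982588]
[277.97697175 200.18783327] [278.15303706 170.97317855]
```

View pics/w6.png

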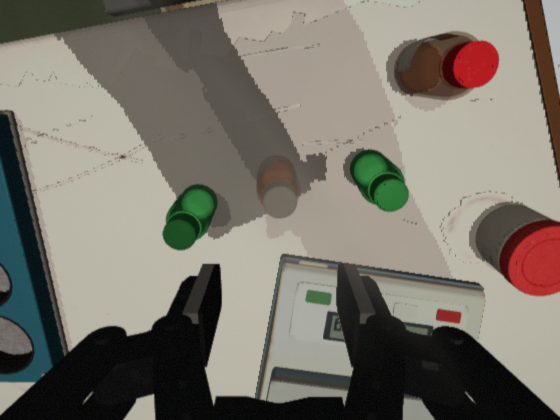

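The drop bottle's white cap is at (281,201), against a prediction of (278,200). The greens at (182,230) and (391,195) clear the fingers. I descend, close and lift.

```bash
python3 -m handwheel '[{"x":0.1,"y":0.15,"z":-4,"wx":0,"wy":0,"wz":0,"gripper":5.4},{"x":0.1,"y":0.15,"z":-8,"wx":0,"wy":0,"wz":0,"gripper":5.4},{"x":0.1,"y":0.15,"z":-11,"wx":0,"wy":0,"wz":0,"gripper":5.4},{"x":0.1,"y":0.15,"z":-14,"wx":0,"wy":0,"wz":0,"gripper":5.4},{"x":0.1,"y":0.15,"z":-16.5,"wx":0,"wy":0,"wz":0,"gripper":5.4},{"x":0.1,"y":0.15,"z":-17.3,"wx":0,"wy":0,"wz":0,"gripper":5.4},{"x":0.1,"y":0.15,"z":-17.3,"wx":0,"wy":0,"wz":0,"gripper":5.4},{"x":0.1,"y":0.15,"z":-17.3,"wx":0,"wy":0,"wz":0,"gripper":4.4},{"x":0.1,"y":0.15,"z":-17.3,"wx":0,"wy":0,"wz":0,"gripper":3.5},{"x":0.1,"y":0.15,"z":-17.3,"wx":0,"wy":0,"wz":0,"gripper":3}]' 35
python3 -m handwheel '[{"x":0,"y":0,"z":0,"wx":0,"wy":0,"wz":0,"gripper":3},{"x":0,"y":0,"z":0,"wx":0,"wy":0,"wz":0,"gripper":3},{"x":0,"y":0,"z":0.5,"wx":0,"wy":0,"wz":0,"gripper":3},{"x":0,"y":0,"z":2,"wx":0,"wy":0,"wz":0,"gripper":3},{"x":0,"y":0,"z":5,"wx":0,"wy":0,"wz":0,"gripper":3},{"x":0,"y":0,"z":9,"wx":0,"wy":0,"wz":0,"gripper":3},{"x":0,"y":0,"z":13,"wx":0,"wy":0,"wz":0,"gripper":3},{"x":0,"y":0,"z":15,"wx":0,"wy":0,"wz":0,"gripper":3},{"x":0,"y":0,"z":15,"wx":0,"wy":0,"wz":0,"gripper":3}]'
```

```text
time: 8.0
tool_pos: [0.4984, 0.2596, 0.0288]
ee_rot: [0.265, 3.128, 0.0]
force: [-1.7, -2.8, 7.8]
finger_gap: 0.0346
grip_force: 34.0
time: 8.9
tool_pos: [0.4988, 0.2602, 0.1809]
ee_rot: [0.264, 3.125, 0.004]
force: [-0.2, 0.1, -2.2]
finger_gap: 0.0348
grip_force: 35.0
```

```bash
python3 -m handwheel '[{"x":0,"y":-2,"z":0,"wx":0,"wy":0,"wz":0,"gripper":3},{"x":-0.3,"y":-5,"z":0,"wx":0,"wy":0,"wz":0,"gripper":3},{"x":-0.6,"y":-9,"z":0,"wx":0,"wy":0,"wz":0,"gripper":3},{"x":-0.9,"y":-13,"z":0,"wx":0,"wy":0,"wz":0,"gripper":3},{"x":-1.2,"y":-17,"z":0,"wx":0,"wy":0,"wz":0,"gripper":3},{"x":-1.5,"y":-20,"z":0,"wx":0,"wy":0,"wz":0,"gripper":3},{"x":-1.5,"y":-21.5,"z":0,"wx":0,"wy":0,"wz":0,"gripper":3},{"x":-1.5,"y":-21.5,"z":0,"wx":0,"wy":0,"wz":0,"gripper":3},{"x":-1.5,"y":-21.5,"z":0,"wx":0,"wy":0,"wz":0,"gripper":3}]'
python3 - <<'E'
from h import *
s=status.get_state();im=viewer.get_image("wrist");cv2.imwrite("pics/w7.png",im)
print(s["tool_pos"],Ro.from_rotvec(s["ee_rot"]).as_matrix().round(3).tolist())
for p in [(.428,-.027,.0775),(.484,-.036,.03),(.548,-.047,.03),(.622,-.06,.03)]: print(proj("wrist",p,s).round())
print(proj("wrist",s["tool_pos"]+[0,0,.060],s),proj("wrist",s["tool_pos"]-[.018,0,.028],s))
E
```

```text
time: 9.8
tool_pos: [0.4822, 0.0448, 0.1769]
ee_rot: [-0.266, -3.13, -0.0]
force: [0.1, 0.4, -0.8]
finger_gap: 0.0347
grip_force: 35.0
[0.48224433 0.04482835 0.17693761] [[-0.986, 0.169, -0.001], [0.169, 0.986, 0.0], [0.001, 0.0, -1.0]]
[158. 145.]
[183. 203.]
[189. 272.]
[195. 341.]
[278.33690162 384.49967235] [272.28917443 217.3989562 ]
```

View pics/w7.png

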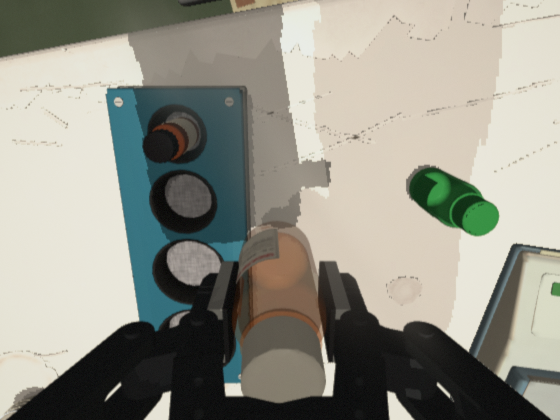

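The vial stands upright in well 1. Well 2 is at (183,202), against a prediction of (183,203), and the bottle is held straight. I lower it in.

```bash
python3 -m handwheel '[{"x":0,"y":-3,"z":0,"wx":0,"wy":0,"wz":0,"gripper":3},{"x":0,"y":-6.5,"z":0,"wx":0,"wy":0,"wz":0,"gripper":3},{"x":0.05,"y":-8.05,"z":-1.5,"wx":0,"wy":0,"wz":0,"gripper":3},{"x":0.05,"y":-8.05,"z":-5,"wx":0,"wy":0,"wz":0,"gripper":3},{"x":0.05,"y":-8.05,"z":-8.5,"wx":0,"wy":0,"wz":0,"gripper":3},{"x":0.05,"y":-8.05,"z":-11,"wx":0,"wy":0,"wz":0,"gripper":3},{"x":0.05,"y":-8.05,"z":-12,"wx":0,"wy":0,"wz":0,"gripper":3},{"x":0.05,"y":-8.05,"z":-13,"wx":0,"wy":0,"wz":0,"gripper":3},{"x":0.05,"y":-8.05,"z":-13.9,"wx":0,"wy":0,"wz":0,"gripper":3},{"x":0.05,"y":-8.05,"z":-13.9,"wx":0,"wy":0,"wz":0,"gripper":3}]'
```

```text
time: 10.85
tool_pos: [0.483, -0.0356, 0.0379]
ee_rot: [-0.264, -3.13, -0.0]
force: [-0.1, 0.7, -1.4]
finger_gap: 0.0345
grip_force: 35.1
```

```bash
python3 -m handwheel '[{"x":0,"y":0,"z":-0.1,"wx":0,"wy":0,"wz":0,"gripper":3},{"x":0,"y":0,"z":-0.1,"wx":0,"wy":0,"wz":0,"gripper":3}]'
python3 -m handwheel '[{"x":0,"y":0,"z":-0.1,"wx":0,"wy":0,"wz":0,"gripper":3},{"x":0,"y":0,"z":-0.1,"wx":0,"wy":0,"wz":0,"gripper":3}]'
```

```text
time: 11.05
tool_pos: [0.4834, -0.0359, 0.0378]
ee_rot: [0.265, 3.129, -0.0]
force: [-0.4, -0.4, -0.3]
finger_gap: 0.0345
grip_force: 35.1
time: 11.25
tool_pos: [0.4831, -0.0359, 0.0365]
ee_rot: [0.265, 3.13, -0.0]
force: [-0.3, 0.6, -0.6]
finger_gap: 0.0347
grip_force: 35.1
```

```bash
python3 -m handwheel '[{"x":0,"y":0,"z":0,"wx":0,"wy":0,"wz":0,"gripper":4},{"x":0,"y":0,"z":0,"wx":0,"wy":0,"wz":0,"gripper":5.5},{"x":0,"y":0,"z":0,"wx":0,"wy":0,"wz":0,"gripper":5.5},{"x":0,"y":0,"z":0,"wx":0,"wy":0,"wz":0,"gripper":5.5},{"x":0,"y":0,"z":2,"wx":0,"wy":0,"wz":0,"gripper":5.5},{"x":0,"y":0,"z":5,"wx":0,"wy":0,"wz":0,"gripper":5.5},{"x":0,"y":0,"z":9,"wx":0,"wy":0,"wz":0,"gripper":5.5},{"x":0,"y":0,"z":13,"wx":0,"wy":0,"wz":0,"gripper":5.5},{"x":0,"y":0,"z":17.5,"wx":0,"wy":0,"wz":0,"gripper":6.6}]'
python3 -m handwheel '[{"x":-0.5,"y":5,"z":0,"wx":0,"wy":0,"wz":0,"gripper":6.6},{"x":-1.2,"y":9.5,"z":0,"wx":0,"wy":0,"wz":0,"gripper":6.6},{"x":-2,"y":14,"z":0,"wx":0,"wy":0,"wz":0,"gripper":6.6},{"x":-2.8,"y":18.5,"z":0,"wx":0,"wy":0,"wz":0,"gripper":6.6},{"x":-3.5,"y":23,"z":0,"wx":0,"wy":0,"wz":0,"gripper":6.6},{"x":-4.2,"y":27.5,"z":0,"wx":0,"wy":0,"wz":0,"gripper":6.6},{"x":-5,"y":32,"z":0,"wx":0,"wy":0,"wz":0,"gripper":6.6},{"x":-5.8,"y":37,"z":0,"wx":0,"wy":0,"wz":0,"gripper":6.6},{"x":-5.8,"y":42.5,"z":0,"wx":0,"wy":0,"wz":0,"gripper":6.6},{"x":-5.8,"y":42.5,"z":0,"wx":0,"wy":0,"wz":0,"gripper":6.6}]'
python3 -m handwheel '[{"x":0,"y":0,"z":0,"wx":0,"wy":0,"wz":0,"gripper":6.6},{"x":0,"y":0,"z":0,"wx":0,"wy":0,"wz":0,"gripper":6.6}]'
python3 - <<'E'
from h import *
s=status.get_state();im=viewer.get_image("wrist");cv2.imwrite("pics/w8.png",im);print(s["tool_pos"])
print(proj("wrist",[.4245,.3885,.105],s),proj("wrist",[.4245,.3885,0],s))
h=cv2.cvtColor(im,cv2.COLOR_BGR2HSV)
for c,b in blobs(((h[...,0]<6)|(h[...,0]>174))&(h[...,1]>180)&(h[...,2]>120),200): print(c,b,plane("wrist",c,.1,s).round(4))
E
```

```text
time: 12.15
tool_pos: [0.4824, -0.0357, 0.2127]
ee_rot: [-0.265, -3.13, -0.0]
force: [1.1, 0.3, 0.4]
finger_gap: 0.0655
grip_force: 0.0
time: 13.15
tool_pos: [0.4242, 0.3934, 0.2106]
ee_rot: [-0.259, -3.131, -0.001]
force: [-0.3, -1.6, -0.4]
finger_gap: 0.0654
grip_force: 0.0
time: 13.35
tool_pos: [0.425, 0.3883, 0.2112]
ee_rot: [-0.265, -3.13, 0.001]
force: [0.3, 0.8, 0.1]
finger_gap: 0.0662
grip_force: 0.0
[0.42497776 0.38831583 0.21120025]
[278.63808912 200.21882909] [278.65716102 166.27714182]
```

View pics/w8.png

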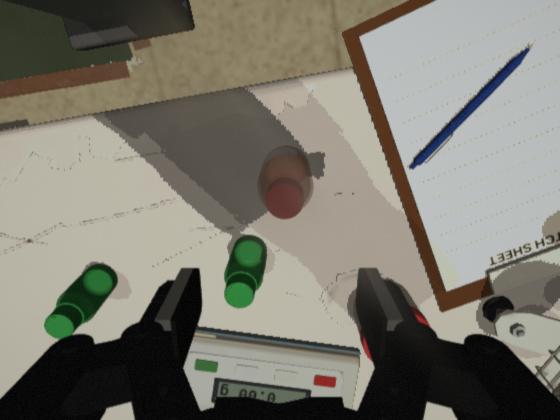

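The red cap is at (285,199), so the bottle is about 4.5 mm farther in y than predicted. I descend, grip and lift.

```bash
python3 -m handwheel '[{"x":0,"y":0.45,"z":-3,"wx":0,"wy":0,"wz":0,"gripper":6.6},{"x":0,"y":0.45,"z":-7,"wx":0,"wy":0,"wz":0,"gripper":6.6},{"x":0,"y":0.45,"z":-11,"wx":0,"wy":0,"wz":0,"gripper":6.6},{"x":0,"y":0.45,"z":-14,"wx":0,"wy":0,"wz":0,"gripper":6.6},{"x":0,"y":0.45,"z":-16.5,"wx":0,"wy":0,"wz":0,"gripper":6.6},{"x":0,"y":0.45,"z":-17.3,"wx":0,"wy":0,"wz":0,"gripper":6.6},{"x":0,"y":0.45,"z":-17.3,"wx":0,"wy":0,"wz":0,"gripper":6.6},{"x":0,"y":0.45,"z":-17.3,"wx":0,"wy":0,"wz":0,"gripper":5.4},{"x":0,"y":0.45,"z":-17.3,"wx":0,"wy":0,"wz":0,"gripper":4.5},{"x":0,"y":0.45,"z":-17.3,"wx":0,"wy":0,"wz":0,"gripper":4}]' 40
python3 -m handwheel '[{"x":0,"y":0,"z":0,"wx":0,"wy":0,"wz":0,"gripper":4},{"x":0,"y":0,"z":0,"wx":0,"wy":0,"wz":0,"gripper":4},{"x":0,"y":0,"z":0.5,"wx":0,"wy":0,"wz":0,"gripper":4},{"x":0,"y":0,"z":2,"wx":0,"wy":0,"wz":0,"gripper":4},{"x":0,"y":0,"z":5,"wx":0,"wy":0,"wz":0,"gripper":4},{"x":0,"y":0,"z":9,"wx":0,"wy":0,"wz":0,"gripper":4},{"x":0,"y":0,"z":13,"wx":0,"wy":0,"wz":0,"gripper":4},{"x":0,"y":0,"z":15,"wx":0,"wy":0,"wz":0,"gripper":4},{"x":0,"y":0,"z":15,"wx":0,"wy":0,"wz":0,"gripper":4}]'
```

```text
time: 14.4
tool_pos: [0.4259, 0.394, 0.0401]
ee_rot: [0.265, 3.128, 0.002]
force: [-1.7, -2.7, 10.1]
finger_gap: 0.0443
grip_force: 39.9
time: 15.3
tool_pos: [0.4261, 0.3945, 0.192]
ee_rot: [0.264, 3.126, 0.006]
force: [-0.4, 1.2, -1.5]
finger_gap: 0.0445
grip_force: 41.1
```

```bash
python3 -m handwheel '[{"x":0,"y":-2,"z":0,"wx":0,"wy":0,"wz":0,"gripper":4},{"x":1,"y":-5,"z":0,"wx":0,"wy":0,"wz":0,"gripper":4},{"x":2.5,"y":-9,"z":0,"wx":0,"wy":0,"wz":0,"gripper":4},{"x":4,"y":-13,"z":0,"wx":0,"wy":0,"wz":0,"gripper":4},{"x":5.5,"y":-17,"z":0,"wx":0,"wy":0,"wz":0,"gripper":4},{"x":7,"y":-21,"z":0,"wx":0,"wy":0,"wz":0,"gripper":4},{"x":8.5,"y":-25,"z":0,"wx":0,"wy":0,"wz":0,"gripper":4},{"x":10,"y":-29,"z":0,"wx":0,"wy":0,"wz":0,"gripper":4},{"x":11.5,"y":-32.5,"z":0,"wx":0,"wy":0,"wz":0,"gripper":4},{"x":12,"y":-34,"z":0,"wx":0,"wy":0,"wz":0,"gripper":4}]'
python3 -m handwheel '[{"x":0,"y":0,"z":0,"wx":0,"wy":0,"wz":0,"gripper":4},{"x":0,"y":0,"z":0,"wx":0,"wy":0,"wz":0,"gripper":4}]'
python3 - <<'E'
from h import *
s=status.get_state();im=viewer.get_image("wrist");cv2.imwrite("pics/w9.png",im)
print(s["tool_pos"],Ro.from_rotvec(s["ee_rot"]).as_matrix().round(3).tolist())
for p in [(.484,-.036,.0955),(.548,-.047,.03),(.622,-.06,.03)]: print(proj("wrist",p,s).round())
b=Ro.from_rotvec([0,0,-.167]).apply([.023,0,0])
print(proj("wrist",s["tool_pos"]-b-[0,0,.039],s))
E
```

```text
time: 16.3
tool_pos: [0.5457, 0.0509, 0.1876]
ee_rot: [-0.269, -3.13, 0.001]
force: [-0.7, 1.0, -1.1]
finger_gap: 0.0446
grip_force: 41.1
time: 16.5
tool_pos: [0.5445, 0.0541, 0.1879]
ee_rot: [-0.265, -3.13, -0.0]
force: [-0.5, -0.3, -0.8]
finger_gap: 0.0447
grip_force: 41.1
[0.54447348 0.0541499  0.18792671] [[-0.986, 0.168, -0.001], [0.168, 0.986, 0.0], [0.001, 0.0, -1.0]]
[124. 142.]
[164. 204.]
[172. 280.]
[278.26245187 200.44000501]
```

View pics/w9.png

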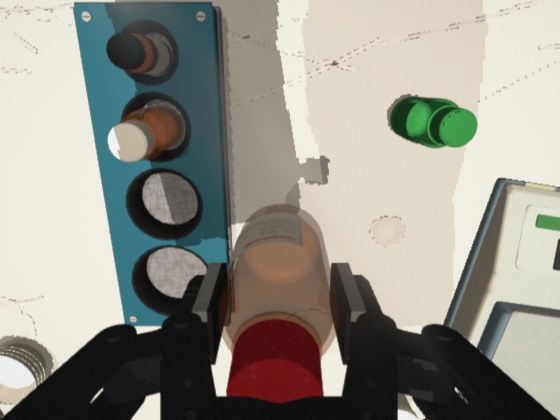

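Vial and drop bottle both stand in their wells. Well 3 is at (164,203.5), against a prediction of (164,204). I place the red-cap bottle.

```bash
python3 -m handwheel '[{"x":0,"y":-3,"z":0,"wx":0,"wy":0,"wz":0,"gripper":4},{"x":0.1,"y":-6.5,"z":0,"wx":0,"wy":0,"wz":0,"gripper":4},{"x":0.1,"y":-9.3,"z":0,"wx":0,"wy":0,"wz":0,"gripper":4},{"x":0.15,"y":-10.1,"z":-2,"wx":0,"wy":0,"wz":0,"gripper":4},{"x":0.15,"y":-10.1,"z":-6,"wx":0,"wy":0,"wz":0,"gripper":4},{"x":0.15,"y":-10.1,"z":-9.5,"wx":0,"wy":0,"wz":0,"gripper":4},{"x":0.15,"y":-10.1,"z":-11.5,"wx":0,"wy":0,"wz":0,"gripper":4},{"x":0.15,"y":-10.1,"z":-13,"wx":0,"wy":0,"wz":0,"gripper":4},{"x":0.15,"y":-10.1,"z":-14,"wx":0,"wy":0,"wz":0,"gripper":4},{"x":0.15,"y":-10.1,"z":-14,"wx":0,"wy":0,"wz":0,"gripper":4}]'
python3 -m handwheel '[{"x":0,"y":0,"z":-0.1,"wx":0,"wy":0,"wz":0,"gripper":4},{"x":0,"y":0,"z":-0.1,"wx":0,"wy":0,"wz":0,"gripper":4}]'
```

```text
time: 17.55
tool_pos: [0.5464, -0.0462, 0.0479]
ee_rot: [-0.263, -3.13, -0.0]
force: [-0.0, 0.1, -0.7]
finger_gap: 0.0447
grip_force: 41.9
time: 17.75
tool_pos: [0.5466, -0.0468, 0.0475]
ee_rot: [0.264, 3.13, -0.0]
force: [-0.3, 0.2, -1.1]
finger_gap: 0.0447
grip_force: 41.9
```

```bash
python3 -m handwheel '[{"x":0,"y":0,"z":-0.1,"wx":0,"wy":0,"wz":0,"gripper":4},{"x":0,"y":0,"z":-0.1,"wx":0,"wy":0,"wz":0,"gripper":5},{"x":0,"y":0,"z":-0.1,"wx":0,"wy":0,"wz":0,"gripper":6.6},{"x":0,"y":0,"z":-0.1,"wx":0,"wy":0,"wz":0,"gripper":6.6},{"x":0,"y":0,"z":-0.1,"wx":0,"wy":0,"wz":0,"gripper":6.6},{"x":0,"y":0,"z":2,"wx":0,"wy":0,"wz":0,"gripper":6.6},{"x":0,"y":0,"z":5,"wx":0,"wy":0,"wz":0,"gripper":6.6},{"x":0,"y":0,"z":9,"wx":0,"wy":0,"wz":0,"gripper":6.6},{"x":0,"y":0,"z":13,"wx":0,"wy":0,"wz":0,"gripper":6.6},{"x":0,"y":0,"z":17.5,"wx":0,"wy":0,"wz":0,"gripper":7.6}]'
python3 -m handwheel '[{"x":-0.6,"y":-4.5,"z":0,"wx":0,"wy":0,"wz":0,"gripper":7.6},{"x":-1.2,"y":-9,"z":0,"wx":0,"wy":0,"wz":0,"gripper":7.6},{"x":-1.8,"y":-13.5,"z":0,"wx":0,"wy":0,"wz":0,"gripper":7.6},{"x":-2.4,"y":-18,"z":0,"wx":0,"wy":0,"wz":0,"gripper":7.6},{"x":-3,"y":-22.5,"z":0,"wx":0,"wy":0,"wz":0,"gripper":7.6},{"x":-3.7,"y":-27,"z":0,"wx":0,"wy":0,"wz":0,"gripper":7.6},{"x":-4.5,"y":-32,"z":0,"wx":0,"wy":0,"wz":0,"gripper":7.6},{"x":-4.5,"y":-32,"z":0,"wx":0,"wy":0,"wz":0,"gripper":7.6},{"x":-4.5,"y":-32,"z":0,"wx":0,"wy":0,"wz":0,"gripper":7.6},{"x":-4.5,"y":-32,"z":0,"wx":0,"wy":0,"wz":0,"gripper":7.6}]'
python3 - <<'E'
from h import *
s=status.get_state();im=viewer.get_image("wrist");cv2.imwrite("pics/w10.png",im);print(s["tool_pos"],s["joint_positions"].round(2))
print(proj("wrist",[.501,-.369,.128],s),proj("wrist",[.501,-.369,0],s))
E
```

```text
time: 18.75
tool_pos: [0.5459, -0.0472, 0.2236]
ee_rot: [-0.265, -3.13, -0.0]
force: [1.1, -1.0, -0.0]
finger_gap: 0.0756
grip_force: 0.0
time: 19.75
tool_pos: [0.5016, -0.3665, 0.2223]
ee_rot: [-0.264, -3.13, -0.001]
force: [0.5, 0.4, 0.0]
finger_gap: 0.076
grip_force: 0.0
[ 0.50158751 -0.36654542  0.22228729] [-0.76  0.43  0.19  1.33  0.   -0.59]
[274.69976163 206.21231592] [275.89235194 164.06360804]
```

View pics/w10.png

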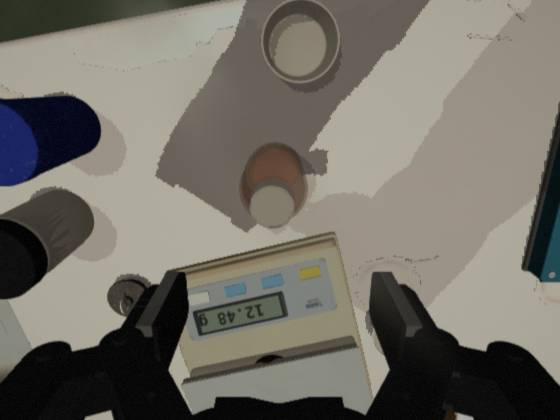

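The tall bottle's cap is at (271,204), with its body centred at about column 273, so it is 2–3 mm off the estimate. The open pot at (300,42) and the balance are clear of the fingers.

```bash
python3 -m handwheel '[{"x":-0.1,"y":-0.45,"z":-3,"wx":0,"wy":0,"wz":0,"gripper":7.6},{"x":-0.1,"y":-0.45,"z":-6,"wx":0,"wy":0,"wz":0,"gripper":7.6},{"x":-0.1,"y":-0.45,"z":-9.5,"wx":0,"wy":0,"wz":0,"gripper":7.6},{"x":-0.1,"y":-0.45,"z":-13,"wx":0,"wy":0,"wz":0,"gripper":7.6},{"x":-0.1,"y":-0.45,"z":-15.5,"wx":0,"wy":0,"wz":0,"gripper":7.6},{"x":-0.1,"y":-0.45,"z":-16.4,"wx":0,"wy":0,"wz":0,"gripper":7.6},{"x":-0.1,"y":-0.45,"z":-16.4,"wx":0,"wy":0,"wz":0,"gripper":7.6},{"x":-0.1,"y":-0.45,"z":-16.4,"wx":0,"wy":0,"wz":0,"gripper":6.4},{"x":-0.1,"y":-0.45,"z":-16.4,"wx":0,"wy":0,"wz":0,"gripper":5.5},{"x":-0.1,"y":-0.45,"z":-16.4,"wx":0,"wy":0,"wz":0,"gripper":5}]' 45
python3 -m handwheel '[{"x":0,"y":0,"z":0,"wx":0,"wy":0,"wz":0,"gripper":5},{"x":0,"y":0,"z":0,"wx":0,"wy":0,"wz":0,"gripper":5},{"x":0,"y":0,"z":0.5,"wx":0,"wy":0,"wz":0,"gripper":5},{"x":0,"y":0,"z":2,"wx":0,"wy":0,"wz":0,"gripper":5},{"x":0,"y":0,"z":5,"wx":0,"wy":0,"wz":0,"gripper":5},{"x":0,"y":0,"z":9,"wx":0,"wy":0,"wz":0,"gripper":5},{"x":0,"y":0,"z":13,"wx":0,"wy":0,"wz":0,"gripper":5},{"x":0,"y":0,"z":15,"wx":0,"wy":0,"wz":0,"gripper":5},{"x":0,"y":0,"z":15,"wx":0,"wy":0,"wz":0,"gripper":5}]'
```

```text
time: 20.8
tool_pos: [0.5013, -0.3722, 0.0603]
ee_rot: [0.264, 3.128, -0.002]
force: [-0.9, 3.5, 10.7]
finger_gap: 0.0543
grip_force: 46.3
time: 21.7
tool_pos: [0.5014, -0.3727, 0.2121]
ee_rot: [0.264, 3.126, -0.006]
force: [0.6, -0.6, -1.8]
finger_gap: 0.0543
grip_force: 47.9
```

```bash
python3 -m handwheel '[{"x":0,"y":2,"z":0,"wx":0,"wy":0,"wz":0,"gripper":5},{"x":1,"y":5,"z":0,"wx":0,"wy":0,"wz":0,"gripper":5},{"x":3,"y":8.5,"z":0,"wx":0,"wy":0,"wz":0,"gripper":5},{"x":5.5,"y":12,"z":0,"wx":0,"wy":0,"wz":0,"gripper":5},{"x":8,"y":15,"z":0,"wx":0,"wy":0,"wz":0,"gripper":5},{"x":10.5,"y":18,"z":0,"wx":0,"wy":0,"wz":0,"gripper":5},{"x":12,"y":20,"z":0,"wx":0,"wy":0,"wz":0,"gripper":5},{"x":12,"y":20.5,"z":0,"wx":0,"wy":0,"wz":0,"gripper":5},{"x":12,"y":20.5,"z":0,"wx":0,"wy":0,"wz":0,"gripper":5},{"x":12,"y":20.5,"z":0,"wx":0,"wy":0,"wz":0,"gripper":5}]'
python3 - <<'E'
from h import *
s=status.get_state();im=viewer.get_image("wrist");cv2.imwrite("pics/w11.png",im)
print(s["tool_pos"],Ro.from_rotvec(s["ee_rot"]).as_matrix().round(3).tolist())
for p in [(.548,-.047,.1125),(.622,-.06,.03)]: print(proj("wrist",p,s).round())
b=Ro.from_rotvec([0,0,-.167]).apply([.028,0,0])
print(proj("wrist",s["tool_pos"]-b-[0,0,.059],s))
E
```

```text
time: 22.7
tool_pos: [0.6199, -0.1675, 0.208]
ee_rot: [-0.266, -3.13, 0.0]
force: [0.7, -1.1, -1.4]
finger_gap: 0.0535
grip_force: 47.9
[ 0.61988137 -0.16745223  0.20802406] [[-0.986, 0.168, -0.001], [0.168, 0.986, -0.0], [0.001, -0.0, -1.0]]
[454.  65.]
[398. 158.]
[278.28693176 180.94641694]
```

View pics/w11.png

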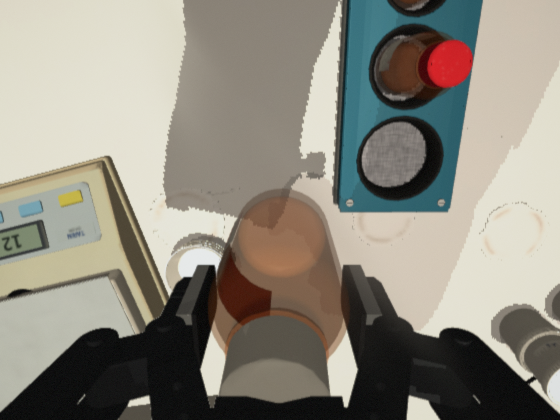

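Well 4 is at (399.5,158), against a prediction of (398,158). The red-cap bottle stands in well 3. I place the tall bottle.

```bash
python3 -m handwheel '[{"x":0,"y":3,"z":0,"wx":0,"wy":0,"wz":0,"gripper":5},{"x":0,"y":6.5,"z":0,"wx":0,"wy":0,"wz":0,"gripper":5},{"x":0,"y":9.7,"z":0,"wx":0,"wy":0,"wz":0,"gripper":5},{"x":0,"y":10.8,"z":-2,"wx":0,"wy":0,"wz":0,"gripper":5},{"x":0,"y":10.8,"z":-6,"wx":0,"wy":0,"wz":0,"gripper":5},{"x":0,"y":10.8,"z":-9.5,"wx":0,"wy":0,"wz":0,"gripper":5},{"x":0,"y":10.8,"z":-11.5,"wx":0,"wy":0,"wz":0,"gripper":5},{"x":0,"y":10.8,"z":-13,"wx":0,"wy":0,"wz":0,"gripper":5},{"x":0,"y":10.8,"z":-14,"wx":0,"wy":0,"wz":0,"gripper":5},{"x":0,"y":10.8,"z":-14,"wx":0,"wy":0,"wz":0,"gripper":5}]'
python3 -m handwheel '[{"x":0,"y":0,"z":-0.1,"wx":0,"wy":0,"wz":0,"gripper":5},{"x":0,"y":0,"z":-0.1,"wx":0,"wy":0,"wz":0,"gripper":5}]'
```

```text
time: 23.75
tool_pos: [0.6203, -0.0594, 0.068]
ee_rot: [0.266, 3.13, 0.001]
force: [0.1, -0.2, -1.3]
finger_gap: 0.0545
grip_force: 48.9
time: 23.95
tool_pos: [0.6205, -0.0593, 0.0675]
ee_rot: [0.266, 3.13, -0.0]
force: [-0.4, 0.7, -1.6]
finger_gap: 0.0542
grip_force: 48.9
```

```bash
python3 -m handwheel '[{"x":0,"y":0,"z":-0.1,"wx":0,"wy":0,"wz":0,"gripper":5},{"x":0,"y":0,"z":-0.1,"wx":0,"wy":0,"wz":0,"gripper":6},{"x":0,"y":0,"z":-0.1,"wx":0,"wy":0,"wz":0,"gripper":7.6},{"x":0,"y":0,"z":-0.1,"wx":0,"wy":0,"wz":0,"gripper":7.6},{"x":0,"y":0,"z":-0.1,"wx":0,"wy":0,"wz":0,"gripper":7.6},{"x":0,"y":0,"z":2,"wx":0,"wy":0,"wz":0,"gripper":7.6},{"x":0,"y":0,"z":5,"wx":0,"wy":0,"wz":0,"gripper":7.6},{"x":0,"y":0,"z":9,"wx":0,"wy":0,"wz":0,"gripper":7.6},{"x":0,"y":0,"z":13,"wx":0,"wy":0,"wz":0,"gripper":7.6},{"x":0,"y":0,"z":17,"wx":0,"wy":0,"wz":0,"gripper":7.6}]'
python3 -m handwheel '[{"x":-2,"y":4,"z":0,"wx":0,"wy":0,"wz":0,"gripper":7.6},{"x":-4,"y":8,"z":0,"wx":0,"wy":0,"wz":0,"gripper":7.6},{"x":-6,"y":12,"z":0,"wx":0,"wy":0,"wz":0,"gripper":7.6},{"x":-8,"y":16,"z":0,"wx":0,"wy":0,"wz":0,"gripper":7.6},{"x":-10,"y":20,"z":0,"wx":0,"wy":0,"wz":0,"gripper":7.6},{"x":-10,"y":24,"z":0,"wx":0,"wy":0,"wz":0,"gripper":7.6},{"x":-10,"y":26,"z":0,"wx":0,"wy":0,"wz":0,"gripper":7.6},{"x":-10,"y":26,"z":0,"wx":0,"wy":0,"wz":0,"gripper":7.6},{"x":-10,"y":26,"z":0,"wx":0,"wy":0,"wz":0,"gripper":7.6}]'
python3 - <<'E'
from h import *
a=viewer.get_image("scene");b=viewer.get_image("top")
cv2.imwrite("pics/end.png",np.hstack([cv2.resize(a[110:320,160:430],(400,311)),cv2.resize(b[120:270,200:450],(400,240)) if 0 else cv2.resize(b[110:300,200:444],(400,311))]))
E
```

```text
time: 24.95
tool_pos: [0.6202, -0.0588, 0.239]
ee_rot: [0.265, 3.13, -0.0]
force: [-0.1, -0.3, 0.1]
finger_gap: 0.0764
grip_force: 0.0
time: 25.85
tool_pos: [0.5204, 0.2012, 0.2372]
ee_rot: [-0.263, -3.13, 0.0]
force: [0.1, -0.2, 0.3]
finger_gap: 0.0763
grip_force: 0.0
```

View pics/end.png

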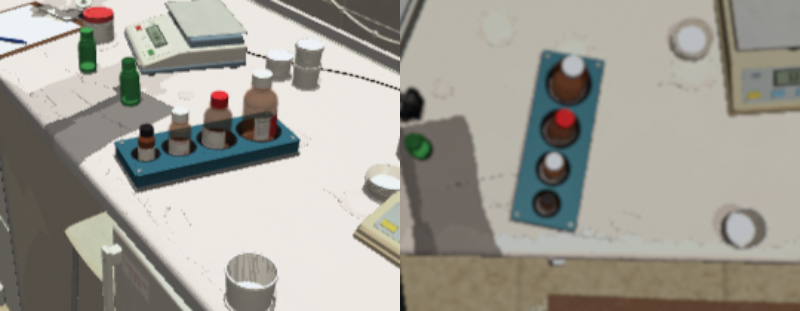

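All four stand upright in their wells, from the vial at (147,143) to the tall bottle at (262,105) in the left half of the picture. The greens and the pot have not moved, and the robot is clear.

```bash
python3 -c "
from bench import job_done
print(job_done())"
```

```text
the job is handed in; nothing more can be done
None
```

All four amber containers stand upright and released in their wells in order of girth, the open pot and the green look-alikes were left where they stood, and the job was handed in at about 26 s; one thing to know is that the vial touched its well floor at about 41 N on the wrist before I backed off and let go.

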